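# Put the washed flour mill back together

### The arm

A 7-joint arm with a two-finger parallel gripper is mounted at the origin on the work surface. World frame = base frame: x ahead of the robot, y to its left, z up, the work surface at z = 0. Lengths are in m, angles in rad, forces in N, time in s.
With the tool pointing down it reaches from about 0.425 to 0.925 m from the base axis. Payload 6.8 kg.
Tool frame: the origin (TCP) lies at the very end of the fingers, on their centre line; the grasp point (between the pads) lies 19 mm behind it; z points along the fingers, y is the line along which they close (so a half turn about z gives the same grasp; the last joint's range is limited). The gripper opens to 85 mm and grips with 20 to 120 N. Pads are 22 mm wide; open, the fingers measure 114 mm over their backs; the gripper's body (76 mm by 85 mm) begins 54 mm behind the grasp point. The pads swing forward as they close: fully open they stand 13 mm farther back than shut.
Start: joints at [1.008, 0.477, 0.022, 1.555, -0.011, 1.109, -0.083], TCP at [0.297, -0.606, 0.231] pointing down, gripper open.
Joint ranges: [-2.96, 2.96], [-0.34, 2.1], [-1.41, 1.46], [0.24, 2.44], [-1.37, 4.51], [0.17, 1.92], [-2.96, 2.96]. Speed limits (rad/s): [2.39, 2.39, 3.14, 3.14, 3.14, 3.14, 3.14].

### API

Orientations are given as a rotation vector (axis times angle).
In Python, from bench import monitor, optics, r gives the robot as it stands.
- The arm moves only by the shell command python3 -m crank 'ROWS' [OPENING] [FORCE]. ROWS is JSON, a list of rows, each a list of 2 entries, a list of its own where there are three numbers: the shift along the tool's x, y, z in cm, then the turn, a rotation vector about the tool's x, y, z in rad. A call has 1 to 5 rows; each row shifts and turns the commanded pose from where the row before left it, along the tool's axes as they then stand; what a row does not reach is not made up. A row lasts 1/10 s, in which the tool goes at most 50 mm and 8.59 degrees, less where a joint would pass 70% of its speed; a pose out of reach is approached as far as the arm can. A call is refused whole if a number of a shift passes 5 or a number of a turn 0.15, either way. A call with a gripper value outside its range is refused whole. OPENING is the finger opening in cm, from 0 to 8.54, set as the call begins (- or left out, the last holds). The fingers move at their own pace and stop on an object; FORCE is the grip in N (left out, the last holds). Time passes only in rows, so rows that do not move let the fingers close. It gives the time, the measured TCP pose, the force, the opening and the grip force at its end, in the units of the state.
- monitor.get_obs(): the state, without advancing time (a new reading comes with each control period).
- optics.grab_frame(name): name is "scene" or "top" or "wrist"; returns (picture, depth): 384x512x3 uint8, red, green, blue; 384x512 float32, m along the optical axis (not along the pixel's ray), 0 where there is no reading.
- optics.camera_model(name): a dict with "vertical_fov" (degrees; the focal length in pixels is half the picture's height over the tangent of half this angle, whatever the lens; pixels are square), "cx", "cy" (the principal point, pixels), "D" ([k1, k2, p1, p2, k3] as OpenCV has them; the pictures are not rectified), "R" (3x3) and "t" (3): a world point X has camera coordinates R X + t; the wrist camera has in their place "hand_eye" (4x4, takes a point from camera to tool coordinates, whose origin is the TCP and whose axes are the flange's). Camera axes: x right, y down, z forward; pixel columns grow to the right and rows downward; lengths in m; the calibration is good to about 2 mm. A picture is of the moment at which its call begins: read the wrist's pose just before it. camera_model takes no time and is no camera call.
- r.hand_in(): hands the job in; it is judged then, once.
The state is a dict: "clock": time; "joints": joint angles; "qvel": joint speeds; "tau": joint torques, N m; "tcp_pos": TCP position; "orientation": TCP orientation; "contact_force": force on the tool from outside, world axes, zero at the start; "moment": the same for the moment, N m; "grip_width": finger opening in m; "gripper_force": force on a finger pad.
Only numpy, scipy, OpenCV 4.12 (cv2) and the standard library are available. Lean on these libraries where they do the work, as an engineer would, in place of code of your own. Each camera call takes 0.05 s, during which the arm holds its last target. There are 200 camera calls.

### The job

Put the flour mill back together after its wash: take the stone burr from the rack and thread it onto the mill's shaft with its stone side towards the mill, then the thrust bearing, and then cap the shaft with the star knob that lies on the table, socket first. Slide them gently fully home, so that the burr lies against the mill's fixed stone, the bearing against the burr and the knob against the bearing without a gap. Drop neither burr nor bearing, and leave everything else, the cork trivet in the rack too, where it stands.

Things in the scene. Friction and masses are not known exactly. Their poses are not given: they have to be found in the camera images.
- mill_face (a point): Hand flour mill, grey casting, fixed to the table. This point: centre of its fixed stone's front face (104 mm across), on the shaft axis, 170 mm above the table; z up, +y into the mill, the shaft runs level along -y and does not turn. Housing round the stone 128 mm across. Behind it: barrel, open throat (105 mm behind the face, top 66 mm above the shaft axis), crank at the rear.
- shaft_tip (a point): The free end of the mill's bare steel shaft, on its axis, 96 mm from mill_face. The shaft is 16 mm in diameter; its last 12 mm taper to 8 mm.
- rack: Low wooden plate rack (fixed), 250 mm long along its y, 105 mm wide: two round rails 54 mm apart with six pairs of pegs, tops 66 mm above the table. Origin: centre of its underside. Burr, bearing and trivet stand upright on the rails at y = -76, 0 and 76 mm, in any order, their axes along the rack's y.
- burr_centre (a point): Stone burr, 0.42 kg: disc 110 mm across, 22 mm thick, a 36 mm wide boss 10 mm out of its aluminium (-y) side, a 22 mm hole through all. This point: centre of the 22 mm disc, on the hole's axis (its y). Stone face at y = +11 mm, boss end at y = -21 mm. In the rack: axis 75 mm up, +y along the rack's +y. Hangs 3 mm low on the shaft. Home: 11 mm from mill_face, boss end at 32 mm.
- burr_face (a point): The centre of the burr's stone face (grey stone, the side for the mill), on its axis, 11 mm from burr_centre.
- bearing_centre (a point): Thrust bearing, 0.28 kg: two steel rings with a brass cage between, 84 mm across, 20 mm thick, 22 mm hole, both sides alike. This point: its centre, on the hole's axis (its y). In the rack the axis is 60 mm up. It hangs 3 mm low on the shaft. Home: 42 mm from mill_face.
- knob_centre (a point): Star knob (end cap), black, 0.14 kg: six straight lobes, 64 mm across opposite lobes, 58 mm long. It lies on two lobes, two more level with its axis, 29 mm up. This point: its centre, half-way along; axis = its y. The socket, 22 mm wide, 48 mm deep, opens at the end y = +29 mm, which points within 0.8 rad of the mill's +y; the other end is closed.
- knob_face (a point): The centre of the knob's open end (mouth of the socket), 29 mm from knob_centre along its +y. Home: 52 mm from mill_face.
- trivet: Bystander: cork disc 100 mm across, 16 mm thick, without a hole, upright in the third place of the rack. Origin at its centre.
- bowl: Bystander: steel bowl 150 mm across, 55 mm high, on the table below the shaft. Origin under its centre.
- hopper: Bystander: the mill's white plastic hopper, standing mouth down, 170 mm across, 120 mm high. Origin under its centre.
- jar: Bystander: closed glass jar, 90 mm across, 150 mm high. Origin under its centre.
- tin: Bystander: food tin, 74 mm across, 110 mm high. Origin under its centre.
- brush: Bystander: flat brush, 180 mm long, lying. Origin under its centre.
- oil: Bystander: amber glass oil bottle, 64 mm across, 230 mm high. Origin under its centre.
- mug: Bystander: white mug, 80 mm across, 90 mm high. Origin under its centre.
There are look-alikes about, which are no part of the job. Of the things shaped like the part that bears knob_centre, the black one is meant.

How it is judged:
By the outcome, as a careful person would: the job done as asked, in the order asked, and still so for the second after the job is handed in, with the robot touching nothing.
It also fails if it takes over 72 s, if anything falls off the work surface, if the arm or the gripper's body presses on something with over 40 N, if the wrist force passes 120 N, or if a joint passes its speed limit or range.

## Working session

There is one attempt and no reset: what is moved stays moved. The work goes in short steps, Python scripts to look and compute and a shell command to move; the robot and the scene stay as the last step left them, time stands still between calls to the robot, and variables do not carry over. Pictures are saved under pics/ and viewed, at most 12 in all, crops included, and the job is handed in when it is done.

```bash
ls; mkdir -p pics; python3 - <<'E'
from bench import monitor, optics, r
import cv2,numpy as np
print(monitor.get_obs())
for n in ("scene","top"):
    p,d=optics.grab_frame(n); cv2.imwrite(f"pics/{n}0.png",cv2.resize(p[:,:,::-1],(800,600),interpolation=cv2.INTER_CUBIC)); np.savez(f"{n}0.npz",p=p,d=d)
for n in ("scene","top","wrist"): print(optics.camera_model(n))
E
```

```text
pics
{'clock': 0.0, 'joints': array([ 1.0078659 ,  0.47780087,  0.02232887,  1.5564545 , -0.01151904,
        1.10927785, -0.08311733]), 'qvel': array([ 0.00171895, -0.00044496, -0.00093045, -0.00096618,  0.0011368 ,
       -0.00034738, -0.00059771]), 'tau': array([ 2.74447466e-04, -5.96446931e+01,  1.60795044e+00, -2.81191152e+01,
        1.24741867e-02,  9.36827157e-03,  2.13456286e-05]), 'tcp_pos': array([ 0.29627381, -0.60584909,  0.23032369]), 'orientation': array([-3.05900966e+00, -7.07920158e-01,  8.12997059e-04]), 'contact_force': array([ 0.53399892, -0.23911471,  0.43061787]), 'moment': array([0.01984633, 0.01067704, 0.03468889]), 'gripper_force': 0.0, 'grip_width': 0.08567829510496155}
{'vertical_fov': 55.649246964065576, 'cx': 259.2486255137073, 'cy': 196.8193621611408, 'D': array([0.01524427, 0.        , 0.        , 0.        , 0.        ]), 'R': array([[ 0.26432054,  0.9644134 , -0.00643801],
       [ 0.80871452, -0.22527473, -0.54335267],
       [-0.52546692,  0.13841276, -0.83947985]]), 't': array([-0.19429624, -0.33864452,  1.42647768])}
{'vertical_fov': 48.1518839614
[... 158 characters left out ...]
2745, -0.99912234,  0.00365748],
       [-0.97313466,  0.03981196, -0.22676848],
       [ 0.22642384, -0.01302169, -0.97394183]]), 't': array([0.06798285, 0.52358108, 1.28669851])}
{'vertical_fov': 64.05240018490511, 'cx': 257.91228751948876, 'cy': 195.5410251370435, 'D': array([-0.01380932,  0.        ,  0.        ,  0.        ,  0.        ]), 'hand_eye': array([[ 3.40503919e-04, -9.55116756e-01, -2.96229416e-01,
         7.60724645e-02],
       [ 9.99999641e-01,  9.53895444e-05,  8.41900336e-04,
        -1.31024254e-04],
       [-7.75855928e-04, -2.96229597e-01,  9.55116445e-01,
        -1.43094666e-01],
       [ 0.00000000e+00,  0.00000000e+00,  0.00000000e+00,
         1.00000000e+00]])}
```

View pics/scene0.png

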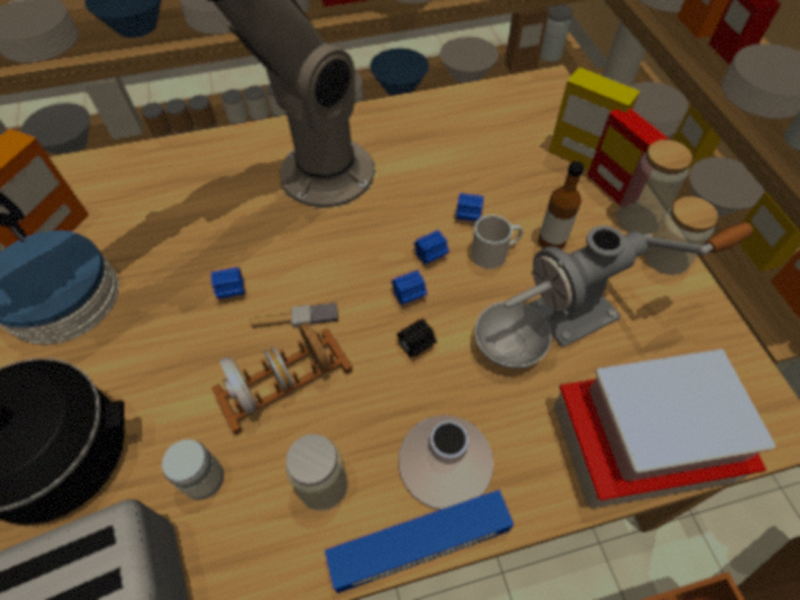

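View pics/top0.png

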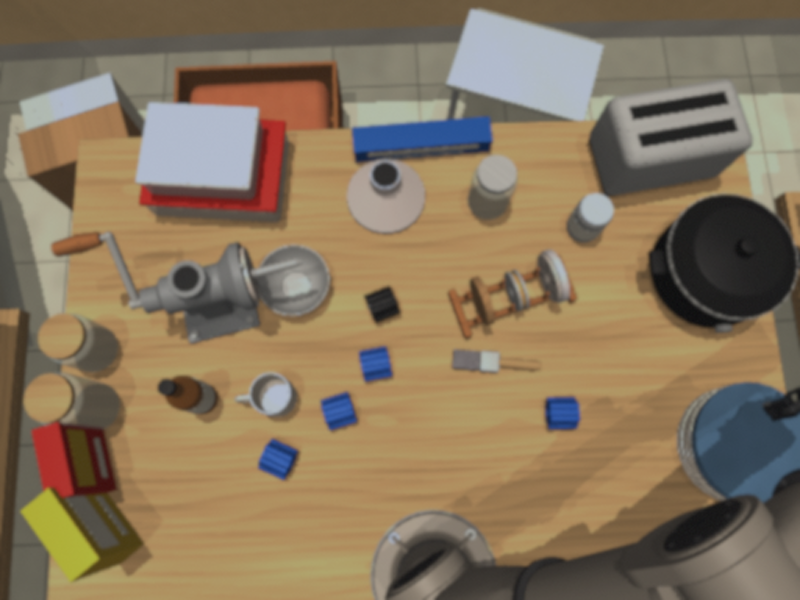

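The black star knob is at scene (416,338) / top (382,304). The four blue ones at top (376,364), (339,411), (278,459) and (562,412) are look-alikes. In the rack (top (512,290)), the burr is at (552,276), the bearing at (516,289) and the trivet at (482,300). The mill face is near top (243,275). I'll measure from depth and confirm with an enlarged crop.

```bash
cat > h.py <<'E'
import numpy as np,cv2
from scipy.spatial.transform import Rotation as Ro
from bench import monitor,optics,r
def rays(n,uv):
    m=optics.camera_model(n); f=192/np.tan(np.radians(m["vertical_fov"]/2))
    K=np.array([[f,0,m["cx"]],[0,f,m["cy"]],[0,0,1.]])
    q=cv2.undistortPoints(np.float64(uv).reshape(-1,1,2),K,m["D"]).reshape(-1,2)
    return m,np.c_[q,np.ones(len(q))]
def world(n,d,pose=None):
    v,u=np.mgrid[:384,:512]; m,q=rays(n,np.stack([u,v],-1))
    P=q*d.reshape(-1,1)
    if n=="wrist":
        H=m["hand_eye"]; P=P@H[:3,:3].T+H[:3,3]
        W=Ro.from_rotvec(pose["orientation"]).apply(P)+pose["tcp_pos"]
    else: W=(P-m["t"])@m["R"]
    W[d.ravel()<=0]=np.nan
    return W.reshape(384,512,3)
def proj(n,X,pose=None):
    m=optics.camera_model(n); f=192/np.tan(np.radians(m["vertical_fov"]/2))
    K=np.array([[f,0,m["cx"]],[0,f,m["cy"]],[0,0,1.]]); X=np.atleast_2d(X).astype(float)
    if n=="wrist":
        H=m["hand_eye"]; P=Ro.from_rotvec(pose["orientation"]).inv().apply(X-pose["tcp_pos"]); P=(P-H[:3,3])@H[:3,:3]
    else: P=X@m["R"].T+m["t"]
    return cv2.projectPoints(P,np.zeros(3),np.zeros(3),K,m["D"])[0].reshape(-1,2)
E
python3 - <<'E'
from h import *
out=[]
for n in("scene","top"):
    z=np.load(n+"0.npz"); W=world(n,z["d"])
    s=512/800
    pts={"scene":dict(knob=(416,335),burr=(238,388),bear=(277,370),triv=(312,345),mill=(552,282),tip=(512,300)),
         "top":dict(knob=(382,304),burr=(552,276),bear=(516,289),triv=(482,300),mill=(240,260),tip=(258,272))}[n]
    for k,(x,y) in pts.items(): print(n,k,W[int(y*s),int(x*s)].round(3))
    print("table",np.nanmedian(W[int(330*s),int(380*s):int(400*s),2]) )
    # knob: dark points above table
    p=z["p"].astype(int); 
    kc=W[int(pts["knob"][1]*s),int(pts["knob"][0]*s),:2]
    m=(np.hypot(W[...,0]-kc[0],W[...,1]-kc[1])<.06)&(W[...,2]>.035)
    c=W[m]; print("knob",len(c),np.nanmean(c,0).round(4),cv2.minAreaRect((c[:,:2]*1000).astype(np.float32)), c[:,2].max())
    for key,(x0,x1,y0,y1) in {"scene":dict(rack=(200,360,310,440),mill=(460,640,220,380)),"top":dict(rack=(440,590,235,345),mill=(140,410,230,350))}[n].items():
        im=p[int(y0*s):int(y1*s),int(x0*s):int(x1*s)].astype(np.uint8)[:,:,::-1]
        out.append(cv2.resize(im,(400,300),interpolation=cv2.INTER_CUBIC))
cv2.imwrite("pics/crops.png",np.vstack([np.hstack(out[:2]),np.hstack(out[2:])]))
E
```

```text
scene knob [0.541 0.075 0.055]
scene burr [ 0.598 -0.259  0.122]
scene bear [ 0.565 -0.192  0.094]
scene triv [ 0.537 -0.123  0.105]
scene mill [0.572 0.317 0.183]
scene tip [0.588 0.234 0.179]
table 0.0009316551354325338
knob 324 [0.5397 0.0786 0.0509] ((533.80810546875, 78.91532135009766), (60.92299270629883, 58.3388786315918), 21.41924476623535) 0.06183466477603734
top knob [0.529 0.082 0.053]
top burr [ 0.56  -0.255  0.103]
top bear [ 0.538 -0.183  0.102]
top triv [ 0.514 -0.113  0.107]
top mill [0.578 0.329 0.227]
top tip [0.567 0.305 0.181]
table 0.0005256227521258902
knob 319 [0.5303 0.0794 0.0514] ((533.2885131835938, 80.40827941894531), (61.517147064208984, 58.51787567138672), 18.633668899536133) 0.06505212330385017
```

View pics/crops.png

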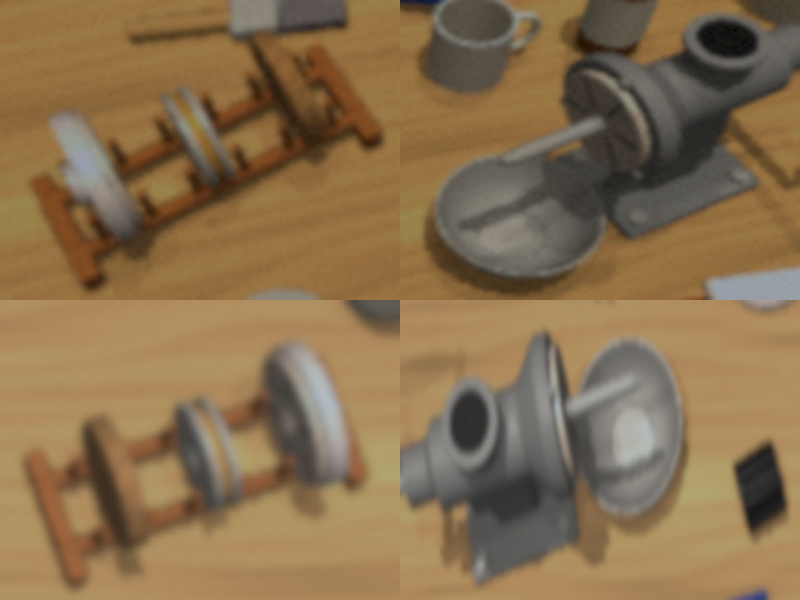

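In the crops, the burr's boss bulges on the side away from the mill (scene crop (70,180)). Its stone face with the hole points mill-ward (top crop (285,420)), so no flip is needed. The middle part, with its brass cage between steel rings, is the bearing, and the brown disc is the trivet. The black knob at crop (762,487) is confirmed as the one black star. Next I'll fit models to the depth cloud.

```bash
cat > fit0.py <<'E'
from h import *
from scipy.optimize import least_squares as LS
def cyl(P,c,az,R,h):
    a=np.array([np.cos(az),np.sin(az),0]); q=P-c; s=q@a; rr=np.linalg.norm(q-np.outer(s,a),axis=1)
    d=np.c_[rr-R,abs(s)-h]; return np.minimum(d.max(1),0)+np.linalg.norm(np.maximum(d,0),axis=1)
def ax(az): return np.array([np.cos(az),np.sin(az),0])
if __name__=="__main__":
  for use in (("scene",),("top",),("scene","top")):
    C=np.vstack([world(n,np.load(n+"0.npz")["d"]).reshape(-1,3) for n in use]); C=C[~np.isnan(C).any(1)]
    near=lambda c,R,z0,z1: C[(np.hypot(*(C[:,:2]-c).T)<R)&(C[:,2]>z0)&(C[:,2]<z1)]
    # rack: burr,bearing,trivet
    B,E,T=near((.575,-.257),.065,.09,.15),near((.552,-.187),.034,.075,.13),near((.527,-.115),.034,.09,.15)
    def f(p):
        a=ax(p[2]); o=np.array([p[0],p[1],0])
        rb=np.minimum(cyl(B,o-.076*a+[0,0,.075],p[2],.055,.011),cyl(B,o-.092*a+[0,0,.075],p[2],.018,.005))
        return np.r_[rb,cyl(E,o+[0,0,.060],p[2],.042,.010),cyl(T,o+.076*a+[0,0,.07],p[2],.05,.008)]
    s=LS(f,[.552,-.187,1.885],loss="soft_l1",f_scale=.003,x_scale=[.01,.01,.05]); print(use,"rack",s.x.round(4),"rms",np.median(abs(s.fun)).round(4),len(B),len(E),len(T))
    a=ax(s.x[2]); print(" burr",(s.x[:2]-.076*a[:2]).round(4))
    M=near((.58,.27),.075,.155,.19); M=M[(M[:,1]<.335)]
    def g(p):
        a=ax(p[2]); o=np.array([p[0],p[1],.17]); return np.minimum(cyl(M,o-.048*a,p[2],.008,.048),cyl(M,o+.02*a,p[2],.052,.02))
    s=LS(g,[.572,.317,1.76],loss="soft_l1",f_scale=.003,x_scale=[.01,.01,.05]); print(" mill",s.x.round(4),"rms",np.median(abs(s.fun)).round(4),len(M)," tip",(s.x[:2]-.096*ax(s.x[2])[:2]).round(4))
    k=near((.533,.08),.055,.035,.07); print(" knob",cv2.minAreaRect((k[:,:2]*1000).astype(np.float32)))
E
python3 fit0.py
```

```text
('scene',) rack [ 0.5426 -0.1931  1.8625] rms 0.0013 317 164 149
 burr [ 0.5645 -0.2659]
 mill [0.5671 0.3173 1.7926] rms 0.0007 389  tip [0.5882 0.2237]
 knob ((533.80810546875, 78.91532135009766), (60.92299270629883, 58.3388786315918), 21.41924476623535)
('top',) rack [ 0.545  -0.1916  1.8607] rms 0.0013 305 151 143
 burr [ 0.5667 -0.2645]
 mill [0.5697 0.3191 1.7932] rms 0.001 242  tip [0.5909 0.2254]
 knob ((533.2885131835938, 80.40827941894531), (61.517147064208984, 58.51787567138672), 18.633668899536133)
('scene', 'top') rack [ 0.5434 -0.1924  1.8624] rms 0.0013 622 315 292
 burr [ 0.5652 -0.2652]
 mill [0.5683 0.3179 1.7923] rms 0.001 631  tip [0.5894 0.2242]
 knob ((533.4397583007812, 79.32268524169922), (61.97047805786133, 59.5019645690918), 20.60960578918457)
```

```bash
cat > go.py <<'E'
import sys
from h import *
def go(x,y,z,yaz):
    """remaining turn (tool axes, now) to tool-down with tool-y azimuth yaz, then shift in the frame after the turn, cm"""
    o=monitor.get_obs(); R0=Ro.from_rotvec(o["orientation"])
    yv=np.array([np.cos(yaz),np.sin(yaz),0]); zv=np.array([0,0,-1.]); R1=Ro.from_matrix(np.c_[np.cross(yv,zv),yv,zv])
    d=np.array([x,y,z])-o["tcp_pos"]
    print("t",round(o["clock"],2),"tcp",o["tcp_pos"].round(4),"F",o["contact_force"].round(1),"w",round(o["grip_width"],4))
    print("turn",(R0.inv()*R1).as_rotvec().round(3),"shift after turn",(R1.inv().apply(d)*100).round(2),"world d",(d*100).round(1))
if __name__=="__main__": go(*map(float,sys.argv[1:]))
E
python3 go.py .5652 -.2652 .215 -1.279
python3 - <<'E'
from h import *
C=np.vstack([world(n,np.load(n+"0.npz")["d"]).reshape(-1,3) for n in("scene","top")]);C=C[~np.isnan(C).any(1)]
for t in np.linspace(0,1,8):
    p=np.array([.297,-.606])*(1-t)+np.array([.565,-.265])*t
    q=C[np.hypot(*(C[:,:2]-p).T)<.07]; q=q[q[:,2]<.5]; print(p.round(2),q[:,2].max().round(2) if len(q) else None)
E
```

```text
t 0.1 tcp [ 0.2962 -0.6059  0.2304] F [ 0.4 -0.3 -0.6] w 0.0856
turn [-0.002  0.     0.163] shift after turn [ 35.56 -24.89   1.54] world d [26.9 34.1 -1.5]
[ 0.3  -0.61] 0.35
[ 0.34 -0.56] 0.35
[ 0.37 -0.51] 0.09
[ 0.41 -0.46] 0.01
[ 0.45 -0.41] 0.01
[ 0.49 -0.36] 0.03
[ 0.53 -0.31] 0.13
[ 0.56 -0.26] 0.13
```

```bash
python3 -m crank '[[[0,0,0],[0,0,0.1]],[[0,0,0],[0,0,0.063]],[[3.95,-2.77,0],[0,0,0]],[[3.95,-2.77,0],[0,0,0]],[[3.95,-2.77,0],[0,0,0]]]' && python3 -m crank '[[[3.95,-2.77,0],[0,0,0]],[[3.95,-2.77,0],[0,0,0]],[[3.95,-2.77,0],[0,0,0]],[[3.95,-2.77,0],[0,0,0]],[[3.95,-2.77,0],[0,0,0]]]' && python3 -m crank '[[[3.95,-2.77,0.5],[0,0,0]],[[0,0,0.5],[0,0,0]],[[0,0,0],[0,0,0]]]'
python3 go.py .5652 -.2652 .215 -1.279
python3 - <<'E'
from h import *
from fit0 import *
o=monitor.get_obs(); p,d=optics.grab_frame("wrist"); cv2.imwrite("pics/w1.png",p[:,:,::-1])
W=world("wrist",d,o); C=W.reshape(-1,3); C=C[~np.isnan(C).any(1)]
near=lambda c,R,z0,z1: C[(np.hypot(*(C[:,:2]-c).T)<R)&(C[:,2]>z0)&(C[:,2]<z1)]
B,E=near((.565,-.265),.065,.09,.14),near((.543,-.192),.034,.07,.115); print(len(B),len(E))
def f(p):
    a=ax(p[2]); o=np.array([p[0],p[1],0])
    rb=np.minimum(cyl(B,o-.076*a+[0,0,.075],p[2],.055,.011),cyl(B,o-.092*a+[0,0,.075],p[2],.018,.005))
    return np.r_[rb,cyl(E,o+[0,0,.060],p[2],.042,.010)]
s=LS(f,[.543,-.192,1.86],loss="soft_l1",f_scale=.003,x_scale=[.01,.01,.05]); print(s.x.round(4),np.median(abs(s.fun)),"burr",(s.x[:2]-.076*ax(s.x[2])[:2]).round(4))
E
```

```text
clock: 0.6
tcp_pos: [0.3866, -0.4912, 0.2308]
orientation: [-3.108, -0.455, 0.001]
contact_force: [1.7, -0.5, 0.3]
grip_width: 0.0853
gripper_force: 0.0
clock: 1.1
tcp_pos: [0.5361, -0.3015, 0.231]
orientation: [-3.108, -0.457, 0.001]
contact_force: [0.8, -0.9, 0.9]
grip_width: 0.0856
gripper_force: 0.0
clock: 1.4
tcp_pos: [0.5654, -0.2635, 0.22]
orientation: [-3.106, -0.462, 0.003]
contact_force: [-0.4, -0.4, 0.0]
grip_width: 0.0852
gripper_force: 0.0
t 1.4 tcp [ 0.5654 -0.2635  0.22  ] F [-0.4 -0.4  0. ] w 0.0852
turn [-0.002  0.002  0.003] shift after turn [-0.07  0.16  0.5 ] world d [-0.  -0.2 -0.5]
3090 1854
[ 0.5445 -0.1935  1.8666] 0.000699161110014123 burr [ 0.5667 -0.2662]
```

View pics/w1.png

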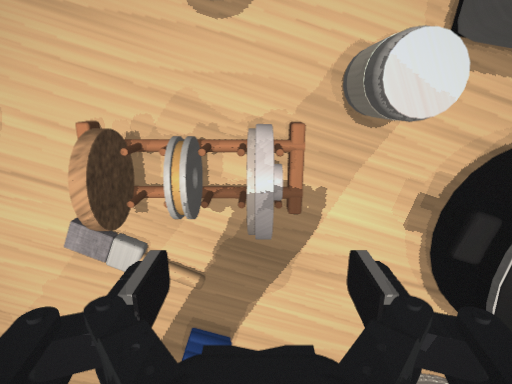

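```bash
python3 go.py .5667 -.2662 .098 -1.275
```

```text
t 1.45 tcp [ 0.5646 -0.2656  0.2205] F [-0.  -0.   0.6] w 0.0854
turn [-0.001  0.002 -0.004] shift after turn [ 0.19  0.12 12.25] world d [  0.2  -0.1 -12.2]
```

```bash
python3 -m crank '[[[0.15,0.1,3],[0,0,-0.004]],[[0,0,3],[0,0,0]],[[0,0,3],[0,0,0]],[[0,0,2.2],[0,0,0]],[[0,0,1],[0,0,0]]]' 5 40 && python3 go.py .5667 -.2662 .098 -1.275 && python3 -m crank '[[[0,0,0],[0,0,0]],[[0,0,0],[0,0,0]],[[0,0,0],[0,0,0]],[[0,0,0],[0,0,0]],[[0,0,0],[0,0,0]]]' 1.5 60
```

```text
clock: 1.95
tcp_pos: [0.5645, -0.2676, 0.0972]
orientation: [-3.107, -0.458, 0.006]
contact_force: [-0.3, 0.4, -0.3]
grip_width: 0.0499
gripper_force: 0.0
t 1.95 tcp [ 0.5645 -0.2676  0.0972] F [-0.3  0.4 -0.3] w 0.0499
turn [-0.001  0.004 -0.003] shift after turn [ 0.25 -0.07 -0.08] world d [0.2 0.1 0.1]
clock: 2.45
tcp_pos: [0.5674, -0.2668, 0.1005]
orientation: [3.106, 0.462, 0.002]
contact_force: [-1.7, -1.6, 2.5]
grip_width: 0.0211
gripper_force: 61.0
```

```bash
python3 -m crank '[[[0,0,-1],[0,0,0]],[[0,0,-3],[0,0,0]],[[0,0,-4],[0,0,0]],[[0,0,-4],[0,0,0.074]],[[0,0,-2],[0,0,0]]]' && python3 go.py .6004 .1754 .24 -1.3493; python3 - <<'E'
from h import *
C=np.vstack([world(n,np.load(n+"0.npz")["d"]).reshape(-1,3) for n in("scene","top")]);C=C[~np.isnan(C).any(1)]
for t in np.linspace(.2,1,8):
    p=np.array([.566,-.266])*(1-t)+np.array([.6,.175])*t
    q=C[np.hypot(*(C[:,:2]-p).T)<.08]; print(p.round(2),q[:,2].max().round(2))
E
```

```text
clock: 2.95
tcp_pos: [0.5686, -0.2658, 0.2438]
orientation: [3.121, 0.345, 0.008]
contact_force: [1.2, -1.6, -3.0]
grip_width: 0.0213
gripper_force: 60.3
t 2.95 tcp [ 0.5686 -0.2658  0.2438] F [ 1.2 -1.6 -3. ] w 0.0213
turn [ 0.002 -0.005 -0.001] shift after turn [ 12.8  -42.34   0.38] world d [ 3.2 44.1 -0.4]
[ 0.57 -0.18] 0.13
[ 0.58 -0.13] 0.13
[ 0.58 -0.08] 0.13
[ 0.58 -0.03] 0.1
[0.59 0.02] 0.07
[0.59 0.07] 0.07
[0.6  0.12] 0.06
[0.6  0.18] 0.18
```

```bash
python3 -m crank '[[[1,-3,0],[0,0,0]],[[1.42,-4.7,0],[0,0,0]],[[1.42,-4.7,0],[0,0,0]],[[1.42,-4.7,0],[0,0,0]],[[1.42,-4.7,0],[0,0,0]]]' && python3 -m crank '[[[1.42,-4.7,0],[0,0,0]],[[1.42,-4.7,0],[0,0,0]],[[1.42,-4.7,0],[0,0,0]],[[1.42,-4.7,0],[0,0,0]],[[0.8,-2,0],[0,0,0]]]' && python3 -m crank '[[[0,0,1],[0,0,0]],[[0,0,0],[0,0,0]],[[0,0,0],[0,0,0]]]'
python3 go.py .6004 .1754 .24 -1.3493
cat > fit1.py <<'E'
from fit0 import *
import sys
o=monitor.get_obs(); p,d=optics.grab_frame("wrist"); cv2.imwrite("pics/%s.png"%sys.argv[1],p[:,:,::-1]); np.savez(sys.argv[1],p=p,d=d,tcp_pos=o["tcp_pos"],orientation=o["orientation"])
C=world("wrist",d,o).reshape(-1,3); C=C[~np.isnan(C).any(1)]
Rt=Ro.from_rotvec(o["orientation"])
def near(c,R,z0,z1): return C[(np.hypot(*(C[:,:2]-c).T)<R)&(C[:,2]>z0)&(C[:,2]<z1)]
M=near((.58,.27),.075,.155,.19)
def g(p):
    a=ax(p[2]); q=np.array([p[0],p[1],p[3]]); return np.minimum(cyl(M,q-.048*a,p[2],.008,.048),cyl(M,q+.02*a,p[2],.052,.02))
s=LS(g,[.5683,.3179,1.7923,.17],loss="soft_l1",f_scale=.003,x_scale=[.01,.01,.05,.01]); a=ax(s.x[2])
print("mill",s.x.round(4),np.median(abs(s.fun)).round(4),len(M),"tip",(s.x[:2]-.096*a[:2]).round(4))
E
cat fit1.py - > f2.py <<'E'
T=Rt.inv().apply(C-o["tcp_pos"])   # burr in tool frame: axis = tool -y
B=T[(abs(T[:,0])<.08)&(abs(T[:,1])<.04)&(T[:,2]>.0)&(T[:,2]<.1)]
def sd(P,c,th,ph,R,h):
    a=np.array([np.sin(th),-np.cos(th)*np.cos(ph),np.sin(ph)]); q=P-c; t=q@a; rr=np.linalg.norm(q-np.outer(t,a),axis=1); e=np.c_[rr-R,abs(t)-h]; return np.minimum(e.max(1),0)+np.linalg.norm(np.maximum(e,0),axis=1),a
def f(p):
    e,a=sd(B,p[:3],p[3],p[4],.055,.011); return np.minimum(e,sd(B,p[:3]-.016*a,p[3],p[4],.018,.005)[0])
b=LS(f,[0,0,.023,0,0],loss="soft_l1",f_scale=.002,x_scale=[.01,.01,.01,.05,.05]); print("burr in tool",b.x.round(4),np.median(abs(b.fun)).round(4),len(B))
w=Rt.apply(b.x[:3])+o["tcp_pos"]; aw=Rt.apply(sd(B,b.x[:3],b.x[3],b.x[4],1,1)[1]); print("burr world",w.round(4),"axis az",np.arctan2(aw[1],aw[0]).round(4),"tilt",aw[2].round(3))
E
python3 f2.py w2
```

```text
clock: 3.45
tcp_pos: [0.5838, -0.0361, 0.2398]
orientation: [-3.122, -0.348, -0.0]
contact_force: [1.3, 0.1, -4.3]
grip_width: 0.0208
gripper_force: 60.0
clock: 3.95
tcp_pos: [0.5999, 0.1862, 0.2398]
orientation: [-3.117, -0.359, 0.0]
contact_force: [0.6, -0.2, -3.6]
grip_width: 0.021
gripper_force: 60.3
clock: 4.25
tcp_pos: [0.6014, 0.1767, 0.2289]
orientation: [3.121, 0.344, -0.002]
contact_force: [0.5, -0.3, -3.6]
grip_width: 0.021
gripper_force: 60.3
t 4.25 tcp [0.6014 0.1767 0.2289] F [ 0.5 -0.3 -3.6] w 0.021
turn [ 0.001  0.002 -0.002] shift after turn [-0.12  0.1  -1.11] world d [-0.1 -0.1  1.1]
mill [0.5694 0.3178 1.7921 0.1703] 0.0004 7760 tip [0.5905 0.2242]
burr in tool [-0.0003  0.0027  0.0252 -0.005  -0.0252] 0.0003 1298
burr world [0.6017 0.1739 0.2037] axis az 1.7956 tilt 0.024
```

View pics/w2.png

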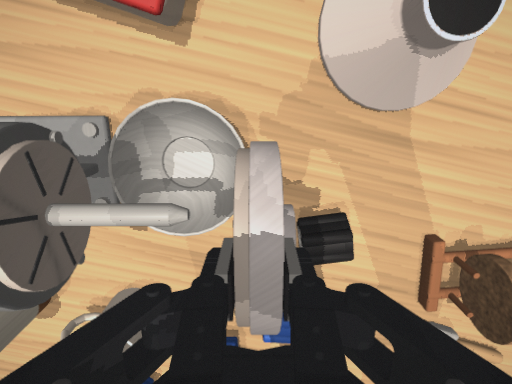

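```bash
python3 -m crank '[[[0,0,2],[0,0,0]],[[0,0,1.35],[0,0,0]],[[0,-1.5,0],[0,0,0]],[[0,-2,0],[0,0,0]],[[0,-0.5,0],[0,0,0]]]' && python3 -m crank '[[[0,-0.8,0],[0,0,0]],[[0,-0.8,0],[0,0,0]],[[0,-0.5,0],[0,0,0]],[[0,0,0],[0,0,0]]]'; python3 f2.py w3
```

```text
clock: 4.8
tcp_pos: [0.5919, 0.2217, 0.1965]
orientation: [-3.119, -0.353, -0.0]
contact_force: [0.1, -1.2, -3.2]
grip_width: 0.021
gripper_force: 60.3
clock: 5.2
tcp_pos: [0.588, 0.239, 0.1959]
orientation: [-3.122, -0.349, -0.0]
contact_force: [-0.5, 0.2, -3.6]
grip_width: 0.0212
gripper_force: 60.2
mill [0.571  0.3176 1.8386 0.1707] 0.0014 7863 tip [0.5964 0.225 ]
burr in tool [-0.0026  0.0033  0.0094 -0.018  -0.9438] 0.0021 2351
burr world [0.5862 0.2352 0.1865] axis az 1.8243 tilt 0.81
```

```bash
python3 -m crank '[[[0,-0.7,0],[0,0,0]],[[0,-0.7,0],[0,0,0]],[[0,-0.7,0],[0,0,0]],[[0,-0.7,0],[0,0,0]],[[0,0,0],[0,0,0]]]' && python3 -m crank '[[[0,0,0.15],[0,0,0]],[[0,0,0.1],[0,0,0]],[[0,0,0],[0,0,0]]]'; python3 - <<'E'
from h import *
p,d=optics.grab_frame("wrist"); cv2.imwrite("pics/w4.png",p[:,:,::-1])
E
python3 go.py .5694 .3178 .195 -1.3495
```

```text
clock: 5.75
tcp_pos: [0.5814, 0.2674, 0.1959]
orientation: [-3.121, -0.351, 0.0]
contact_force: [-0.9, -0.3, -3.6]
grip_width: 0.0211
gripper_force: 60.1
clock: 6.05
tcp_pos: [0.5822, 0.2648, 0.193]
orientation: [3.122, 0.346, -0.001]
contact_force: [0.1, 0.1, -2.8]
grip_width: 0.0212
gripper_force: 60.2
t 6.1 tcp [0.5822 0.2649 0.1931] F [-0.1  0.5 -3.1] w 0.0212
turn [ 0.  0. -0.] shift after turn [-0.09 -5.45 -0.19] world d [-1.3  5.3  0.2]
```

View pics/w4.png

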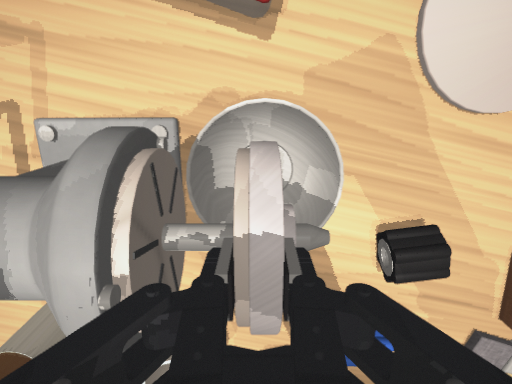

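The burr is threaded. The shaft tip shows at (320,237), right of the boss, and the knob's mouth at (387,260) faces the mill. Now I'll release, go up and look.

```bash
python3 -m crank '[[[0,0,0.05],[0,0,0]],[[0,0,0],[0,0,0]],[[0,0,0],[0,0,0]]]' 4 && python3 -m crank '[[[0,0,-1],[0,0,0]],[[0,0,-3],[0,0,0]],[[0,0,-3],[0,0,0]],[[0,0,-1],[0,0,0]]]' && python3 go.py .5694 .3178 .195 -1.3495; cat > snap.py <<'E'
import sys
from h import *
o=monitor.get_obs(); p,d=optics.grab_frame("wrist"); cv2.imwrite("pics/%s.png"%sys.argv[1],p[:,:,::-1]); np.savez(sys.argv[1],p=p,d=d,tcp_pos=o["tcp_pos"],orientation=o["orientation"])
W=world("wrist",d,o); a=np.array([np.cos(1.7921),np.sin(1.7921),0]); n=np.array([a[1],-a[0],0]); m=np.array([.5694,.3178,.1703])
q=(W.reshape(-1,3)-m); q=q[~np.isnan(q).any(1)]; s,l,z=-(q@a)*1e3,(q@n)*1e3,q[:,2]*1e3
# histogram of distance from mill face, of points away from shaft, |l|<60, z>12
k=(abs(l)<60)&(abs(z)<70)&(s>-10)&(s<130)&(np.hypot(l,z)>14)
h,e=np.histogram(s[k],np.arange(-10,131,2)); print([(int(x),int(c)) for x,c in zip(e,h) if c>15])
for lo,hi in((15,60),(60,100)):
    kk=k&(s>lo)&(s<hi)
    if kk.any(): print(lo,hi,"ztop",np.percentile(z[kk],99.5).round(1),"s 1/99%",np.percentile(s[kk],[1,99]).round(1))
E
python3 snap.py w5
```

```text
clock: 6.4
tcp_pos: [0.5825, 0.2656, 0.1934]
orientation: [-3.122, -0.347, -0.002]
contact_force: [0.8, -0.2, 0.9]
grip_width: 0.0398
gripper_force: 0.0
clock: 6.8
tcp_pos: [0.5836, 0.2665, 0.2773]
orientation: [-3.12, -0.347, -0.009]
contact_force: [-0.4, -0.4, 0.4]
grip_width: 0.0398
gripper_force: 0.0
t 6.8 tcp [0.5836 0.2665 0.2773] F [-0.4 -0.4  0.4] w 0.0398
turn [-0.002 -0.006  0.   ] shift after turn [-0.26 -5.32  8.23] world d [-1.4  5.1 -8.2]
[(-10, 712), (-8, 1009), (-6, 389), (-4, 380), (-2, 2122), (0, 208), (42, 178), (44, 318), (46, 323), (48, 327), (50, 380), (52, 389), (54, 346), (56, 351), (58, 352), (60, 351), (62, 371), (64, 170), (66, 35), (68, 90), (70, 104), (72, 83), (74, 44)]
15 60 ztop 52.6 s 1/99% [43.1 59.9]
60 100 ztop 52.6 s 1/99% [60.  74.4]
```

```bash
python3 -m crank '[[[0,3,0],[0,0,0]],[[0,1.7,0],[0,0,0]],[[0,0,3],[0,0,0]],[[0,0,3],[0,0,0]],[[0,0,2.9],[0,0,0]]]' 0 20 && python3 -m crank '[[[0,0,0],[0,0,0]],[[0,-0.6,0],[0,0,0]],[[0,-0.6,0],[0,0,0]],[[0,-0.6,0],[0,0,0]],[[0,-0.4,0],[0,0,0]]]'; python3 go.py .5694 .3178 .188 -1.3495;  python3 snap.py w6
```

```text
clock: 7.35
tcp_pos: [0.5922, 0.2184, 0.182]
orientation: [3.122, 0.345, -0.001]
contact_force: [0.5, 0.3, -0.1]
grip_width: -0.0002
gripper_force: 0.0
clock: 7.85
tcp_pos: [0.5881, 0.2423, 0.1853]
orientation: [-3.122, -0.349, -0.004]
contact_force: [1.1, -2.6, 2.7]
grip_width: -0.0004
gripper_force: 1.9
t 7.85 tcp [0.5881 0.2423 0.1853] F [ 1.1 -2.6  2.7] w -0.0004
turn [-0.    -0.002  0.001] shift after turn [-0.16 -7.78 -0.27] world d [-1.9  7.6  0.3]
[(-10, 4849), (-8, 2305), (-6, 1326), (-4, 1017), (-2, 7440), (0, 4266), (40, 23), (42, 581), (44, 707), (46, 648), (48, 413), (50, 746), (52, 770), (54, 784), (56, 872), (58, 806), (60, 748), (62, 1078), (64, 1269), (66, 441), (68, 396), (70, 375), (72, 439), (74, 594), (76, 397), (78, 499), (80, 459), (82, 306), (84, 246), (86, 251), (88, 244), (90, 173), (92, 33), (94, 93), (96, 152), (98, 139), (100, 101), (102, 97), (104, 85), (106, 74), (108, 107), (110, 91), (112, 42)]
15 60 ztop 69.9 s 1/99% [42.3 59.8]
60 100 ztop 69.8 s 1/99% [60.2 98.5]
```

```bash
python3 -m crank '[[[0,0.3,-0.2],[0,0,0]],[[0,0,-0.2],[0,0,0]],[[0,-0.5,0],[0,0,0]],[[0,-0.5,0],[0,0,0]]]' && python3 -m crank '[[[0,-0.5,0],[0,0,0]],[[0,-0.5,0],[0,0,0]],[[0,-0.5,0],[0,0,0]],[[0,-0.4,0],[0,0,0]]]'; python3 go.py .5694 .3178 .188 -1.3495;  python3 snap.py w7
```

```text
clock: 8.3
tcp_pos: [0.5866, 0.2472, 0.1882]
orientation: [3.122, 0.346, 0.001]
contact_force: [0.9, -2.4, 2.2]
grip_width: -0.0
gripper_force: 1.4
clock: 8.7
tcp_pos: [0.5816, 0.2671, 0.1876]
orientation: [-3.122, -0.348, 0.0]
contact_force: [-0.0, -2.0, -0.1]
grip_width: -0.0001
gripper_force: 0.9
t 8.7 tcp [0.5816 0.2671 0.1876] F [-0.  -2.  -0.1] w -0.0001
turn [-0.     0.     0.001] shift after turn [-0.08 -5.22 -0.04] world d [-1.2  5.1  0. ]
[(-10, 3128), (-8, 1610), (-6, 1076), (-4, 866), (-2, 3177), (0, 2871), (16, 431), (18, 626), (20, 624), (22, 361), (24, 673), (26, 706), (28, 771), (30, 763), (32, 796), (34, 771), (36, 852), (38, 1208), (40, 803), (42, 423), (44, 358), (46, 396), (48, 578), (50, 408), (52, 464), (54, 459), (56, 288), (58, 219), (60, 229), (62, 225), (64, 175), (66, 19), (68, 91), (70, 102), (72, 87), (74, 72), (76, 55), (78, 48), (80, 45), (82, 50), (84, 48)]
15 60 ztop 69.7 s 1/99% [16.9 58.8]
60 100 ztop 69.9 s 1/99% [60.1 85.5]
```

View pics/w7.png

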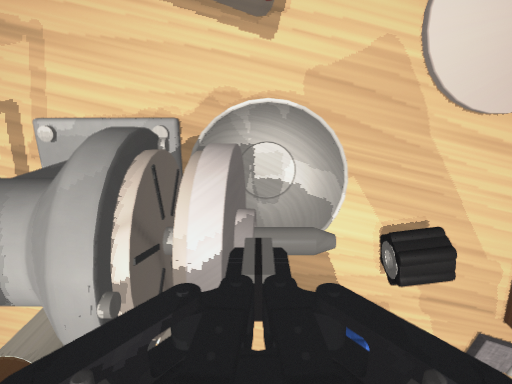

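The burr slides squarely: its stone face is about 16 mm from the mill, and the shaft is clear to its tip at (330,240). Keep pushing.

```bash
python3 -m crank '[[[0,-0.5,0],[0,0,0]],[[0,-0.5,0],[0,0,0]],[[0,-0.4,0],[0,0,0]],[[0,-0.1,0],[0,0,0]],[[0,0,0],[0,0,0]]]' && python3 -m crank '[[[0,-0.1,0],[0,0,0]],[[0,-0.1,0],[0,0,0]],[[0,0,0],[0,0,0]]]' ; python3 go.py .5694 .3178 .188 -1.3495;  python3 snap.py w8
```

```text
clock: 9.25
tcp_pos: [0.5783, 0.2815, 0.1877]
orientation: [-3.122, -0.348, 0.0]
contact_force: [0.2, -0.8, -0.2]
grip_width: -0.0001
gripper_force: 0.4
clock: 9.55
tcp_pos: [0.5782, 0.2828, 0.1879]
orientation: [3.122, 0.347, 0.0]
contact_force: [1.2, -1.9, 0.4]
grip_width: -0.0003
gripper_force: 1.0
t 9.55 tcp [0.5782 0.2828 0.1879] F [ 1.2 -1.9  0.4] w -0.0003
turn [ 0. -0.  0.] shift after turn [-0.09 -3.61 -0.01] world d [-0.9  3.5  0. ]
[(-10, 2357), (-8, 1476), (-6, 795), (-4, 676), (-2, 1022), (0, 579), (2, 635), (4, 641), (6, 340), (8, 684), (10, 728), (12, 744), (14, 767), (16, 787), (18, 767), (20, 842), (22, 1369), (24, 538), (26, 384), (28, 353), (30, 414), (32, 543), (34, 417), (36, 472), (38, 442), (40, 281), (42, 215), (44, 229), (46, 229), (48, 172), (50, 21), (52, 92), (54, 100), (56, 69), (58, 63), (60, 58), (62, 40), (64, 43), (66, 47), (68, 41)]
15 60 ztop 69.8 s 1/99% [15.3 56.9]
60 100 ztop 70.0 s 1/99% [60.1 70.6]
```

```bash
python3 -m crank '[[[0,-0.1,0],[0,0,0]],[[0,0,0],[0,0,0]]]' | grep -E 'tcp|contact'; python3 -m crank '[[[0,-0.1,0],[0,0,0]],[[0,0,0],[0,0,0]]]' | grep -E 'tcp|contact';python3 -m crank '[[[0,-0.1,0],[0,0,0]],[[0,0,0],[0,0,0]]]' | grep -E 'tcp|contact'
```

```text
tcp_pos: [0.5782, 0.2831, 0.1876]
contact_force: [0.6, -4.1, 0.5]
tcp_pos: [0.5782, 0.2831, 0.1877]
contact_force: [2.0, -7.3, 1.0]
tcp_pos: [0.5781, 0.283, 0.1876]
contact_force: [0.4, -8.4, 0.9]
```

```bash
python3 -m crank '[[[0,1,0],[0,0,0]],[[0,2,-0.5],[0,0,0]],[[0,0,-3],[0,0,0]],[[0,0,-4],[0,0,0]],[[0,0,0],[0,0,-0.074]]]' 5 60; python3 go.py .5445 -.1935 .2 -1.275; python3 snap.py w9
```

```text
clock: 10.7
tcp_pos: [0.5864, 0.2596, 0.2692]
orientation: [-3.102, -0.465, -0.015]
contact_force: [0.2, 0.7, 0.7]
grip_width: 0.0498
gripper_force: 0.0
t 10.7 tcp [0.5864 0.2596 0.2692] F [0.2 0.7 0.7] w 0.0498
turn [-0.004 -0.01   0.002] shift after turn [-17.22  42.13   6.92] world d [ -4.2 -45.3  -6.9]
[(-10, 930), (-8, 1075), (-6, 416), (-4, 440), (-2, 445), (0, 483), (2, 346), (4, 339), (6, 155), (8, 362), (10, 360), (12, 353), (14, 334), (16, 333), (18, 324), (20, 1215), (22, 513), (24, 102), (26, 101), (28, 110), (30, 124)]
15 60 ztop 52.5 s 1/99% [15.2 31.8]
```

```bash
python3 -m crank '[[[-1.72,4.21,0],[0,0,0]],[[-1.72,4.21,0],[0,0,0]],[[-1.72,4.21,0],[0,0,0]],[[-1.72,4.21,0],[0,0,0]],[[-1.72,4.21,0],[0,0,0]]]' >/dev/null; python3 -m crank '[[[-1.72,4.21,0],[0,0,0]],[[-1.72,4.21,0],[0,0,0]],[[-1.72,4.21,0],[0,0,0]],[[-1.72,4.21,0],[0,0,0]],[[-1.72,4.21,1],[0,0,0]]]' >/dev/null; python3 -m crank '[[[0,0,2],[0,0,0]],[[0,0,2],[0,0,0]],[[0,0,0],[0,0,0]],[[0,0,0],[0,0,0]]]'; python3 go.py .5445 -.1935 .0785 -1.275; python3 - <<'E'
from fit0 import *
o=monitor.get_obs(); p,d=optics.grab_frame("wrist")
C=world("wrist",d,o).reshape(-1,3); C=C[~np.isnan(C).any(1)]
E=C[(np.hypot(*(C[:,:2]-(.5445,-.1935)).T)<.034)&(C[:,2]>.065)&(C[:,2]<.115)]
s=LS(lambda p:cyl(E,np.array([p[0],p[1],.06]),p[2],.042,.01),[.5445,-.1935,1.8666],loss="soft_l1",f_scale=.003,x_scale=[.01,.01,.05]);print(s.x.round(4),len(E),np.median(abs(s.fun)))
E
```

```text
clock: 12.15
tcp_pos: [0.5423, -0.1953, 0.2126]
orientation: [-3.106, -0.464, 0.001]
contact_force: [-0.2, 0.7, -0.4]
grip_width: 0.0503
gripper_force: 0.0
t 12.15 tcp [ 0.5423 -0.1953  0.2126] F [-0.2  0.7 -0.4] w 0.0503
turn [-0.001  0.     0.   ] shift after turn [ 0.26 -0.11 13.41] world d [  0.2   0.2 -13.4]
[ 0.544  -0.1954  1.9459] 1695 0.0019624503601016648
```

```bash
python3 -m crank '[[[0.2,0,3],[0,0,0]],[[0,0,4],[0,0,0]],[[0,0,4],[0,0,0]],[[0,0,1.4],[0,0,0]],[[0,0,1],[0,0,0]]]' >/dev/null; python3 -m crank '[[[0,0,0],[0,0,0]],[[0,0,0],[0,0,0]]]'; python3 -m crank '[[[0,0,0],[0,0,0]],[[0,0,0],[0,0,0]],[[0,0,0],[0,0,0]],[[0,0,0],[0,0,0]],[[0,0,0],[0,0,0]]]' 1.4 60; python3 go.py .5445 -.1935 .0785 -1.275
```

```text
clock: 12.9
tcp_pos: [0.5456, -0.1959, 0.0805]
orientation: [3.106, 0.463, 0.004]
contact_force: [-0.4, -0.3, 0.1]
grip_width: 0.0502
gripper_force: 0.0
clock: 13.4
tcp_pos: [0.545, -0.1955, 0.0801]
orientation: [3.107, 0.463, 0.003]
contact_force: [-0.8, 1.4, 6.9]
grip_width: 0.0189
gripper_force: 58.7
t 13.4 tcp [ 0.545  -0.1955  0.0801] F [-0.8  1.4  6.9] w 0.0189
turn [ 0.001 -0.002  0.   ] shift after turn [ 0.01 -0.21  0.16] world d [-0.   0.2 -0.2]
```

```bash
python3 -m crank '[[[0,0,-1],[0,0,0]],[[0,0,-3],[0,0,0]],[[0,0,-4.5],[0,0,0]],[[0,0,-4.5],[0,0,0.0745]],[[0,0,-2],[0,0,0]]]' && python3 go.py .6024 .1715 .23 -1.3495
```

```text
clock: 13.9
tcp_pos: [0.5456, -0.1963, 0.2336]
orientation: [3.121, 0.343, 0.009]
contact_force: [1.3, -0.2, -3.1]
grip_width: 0.0189
gripper_force: 59.0
t 13.9 tcp [ 0.5456 -0.1963  0.2336] F [ 1.3 -0.2 -3.1] w 0.0189
turn [ 0.003 -0.005 -0.002] shift after turn [ 13.61 -34.63   0.36] world d [ 5.7 36.8 -0.4]
```

```bash
python3 -m crank '[[[1.7,-4.3,0],[0,0,0]],[[1.7,-4.3,0],[0,0,0]],[[1.7,-4.3,0],[0,0,0]],[[1.7,-4.3,0],[0,0,0]],[[1.7,-4.3,0],[0,0,0]]]' >/dev/null; python3 -m crank '[[[1.7,-4.3,0],[0,0,0]],[[1.7,-4.3,0],[0,0,0]],[[1.7,-4.5,0],[0,0,0]],[[0,0,0],[0,0,0]],[[0,0,0],[0,0,0]]]'; python3 go.py .6024 .1715 .19 -1.3495
cat fit1.py - > f3.py <<'E'
T=Rt.inv().apply(C-o["tcp_pos"])
B=T[(abs(T[:,0])<.08)&(abs(T[:,1])<.02)&(T[:,2]>.0)&(T[:,2]<.1)]
def sd(P,c,th,ph,R,h):
    a=np.array([np.sin(th),-np.cos(th)*np.cos(ph),np.sin(ph)]); q=P-c; t=q@a; rr=np.linalg.norm(q-np.outer(t,a),axis=1); e=np.c_[rr-R,abs(t)-h]; return np.minimum(e.max(1),0)+np.linalg.norm(np.maximum(e,0),axis=1),a
b=LS(lambda p:sd(B,p[:3],p[3],p[4],.042,.01)[0],[0,0,.02,0,0],loss="soft_l1",f_scale=.002,x_scale=[.01,.01,.01,.05,.05]); print("bearing in tool",b.x.round(4),np.median(abs(b.fun)).round(4),len(B))
w=Rt.apply(b.x[:3])+o["tcp_pos"]; aw=Rt.apply(sd(B,b.x[:3],b.x[3],b.x[4],1,1)[1]); print("world",w.round(4),"az",np.arctan2(aw[1],aw[0]).round(4),"tilt",aw[2].round(3))
a=ax(1.7921); q=w-[.5694,.3178,.1703]; print("s",-(q@a),"lat(world n)",q@[a[1],-a[0],0],"dz",q[2])
E
python3 f3.py w10
```

```text
clock: 14.9
tcp_pos: [0.6001, 0.1734, 0.2285]
orientation: [3.122, 0.352, -0.002]
contact_force: [-1.0, -0.9, -4.6]
grip_width: 0.0188
gripper_force: 59.2
t 14.9 tcp [0.6001 0.1734 0.2285] F [-1.  -0.9 -4.6] w 0.0188
turn [0.    0.001 0.004] shift after turn [0.18 0.24 3.85] world d [ 0.2 -0.2 -3.9]
mill [0.5841 0.2569 1.7983 0.1697] 0.0011 7303 tip [0.6058 0.1634]
bearing in tool [-0.0006 -0.0012  0.0224  0.0025 -0.0187] 0.0021 853
world [0.5992 0.1744 0.2061] az 1.7931 tilt 0.019
s 0.14642782541452543 lat(world n) -0.002361818550896731 dz 0.03580565375908795
```

View pics/w10.png

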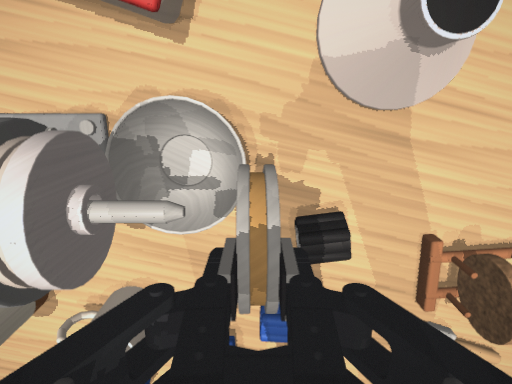

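```bash
python3 -m crank '[[[0.2,0,2],[0,0,0]],[[0,0,1.5],[0,0,0]],[[0,-1.5,0],[0,0,0]],[[0,-2,0],[0,0,0]],[[0,0,0],[0,0,0]]]' && python3 go.py .5694 .3178 .1915 -1.3495; python3 -m crank '[[[0,-0.7,0],[0,0,0]],[[0,-0.7,0],[0,0,0]],[[0,-0.6,0],[0,0,0]],[[0,0,0],[0,0,0]]]'; python3 go.py .5694 .3178 .1915 -1.3495
```

```text
clock: 15.45
tcp_pos: [0.5937, 0.211, 0.1943]
orientation: [-3.119, -0.353, 0.001]
contact_force: [0.0, 1.9, -3.3]
grip_width: 0.0191
gripper_force: 59.3
t 15.45 tcp [0.5937 0.211  0.1943] F [ 0.   1.9 -3.3] w 0.0191
turn [-0.003 -0.     0.004] shift after turn [ -0.03 -10.96   0.28] world d [-2.4 10.7 -0.3]
clock: 15.85
tcp_pos: [0.59, 0.2265, 0.1933]
orientation: [-3.122, -0.348, 0.002]
contact_force: [-0.5, -0.0, -5.4]
grip_width: 0.0187
gripper_force: 59.0
t 15.85 tcp [0.59   0.2265 0.1933] F [-0.5 -0.  -5.4] w 0.0187
turn [-0.     0.001  0.001] shift after turn [-0.01 -9.36  0.18] world d [-2.1  9.1 -0.2]
```

```bash
python3 -m crank '[[[0,-0.7,0],[0,0,0]],[[0,-0.7,0],[0,0,0]],[[0,-0.7,0],[0,0,0]],[[0,-0.5,0],[0,0,0]],[[0,0,0],[0,0,0]]]' && python3 -m crank '[[[0,0,0.15],[0,0,0]],[[0,0,0],[0,0,0]]]'; python3 -m crank '[[[0,0,0.15],[0,0,0]],[[0,0,0],[0,0,0]]]';python3 go.py .5694 .3178 .1915 -1.3495; python3 snap.py w11
```

```text
clock: 16.35
tcp_pos: [0.5843, 0.2525, 0.1933]
orientation: [-3.122, -0.349, 0.002]
contact_force: [-2.1, 0.2, -9.9]
grip_width: 0.0187
gripper_force: 58.5
clock: 16.55
tcp_pos: [0.5853, 0.2521, 0.1927]
orientation: [-3.121, -0.347, -0.002]
contact_force: [-0.5, 1.6, -5.9]
grip_width: 0.0187
gripper_force: 59.0
clock: 16.75
tcp_pos: [0.5858, 0.2514, 0.1914]
orientation: [-3.122, -0.346, -0.002]
contact_force: [-0.5, -0.7, -2.8]
grip_width: 0.0187
gripper_force: 59.3
t 16.75 tcp [0.5858 0.2514 0.1914] F [-0.5 -0.7 -2.8] w 0.0187
turn [-0.    -0.002 -0.   ] shift after turn [-0.14 -6.84 -0.01] world d [-1.6  6.6  0. ]
[(-10, 3811), (-8, 1678), (-6, 1066), (-4, 882), (-2, 1468), (0, 688), (2, 657), (4, 485), (6, 173), (8, 707), (10, 740), (12, 717), (14, 685), (16, 682), (18, 660), (20, 1119), (22, 4419), (24, 220), (26, 209), (28, 236), (30, 297), (32, 75), (34, 27), (36, 25), (38, 54), (40, 61), (42, 66), (44, 67), (46, 190), (48, 191), (50, 148), (52, 246), (54, 243), (56, 498), (58, 814), (60, 623), (62, 677), (64, 567), (66, 611), (68, 532), (70, 566), (72, 701), (74, 652), (76, 763), (78, 496), (80, 260), (82, 250), (84, 143), (86, 191), (88, 190), (90, 104), (92, 40), (94, 66), (96, 56), (98, 32), (100, 27), (102, 20)]
15 60 ztop 69.5 s 1/99% [15.4 59.7]
60 100 ztop 69.6 s 1/99% [60.3 96.5]
```

View pics/w11.png

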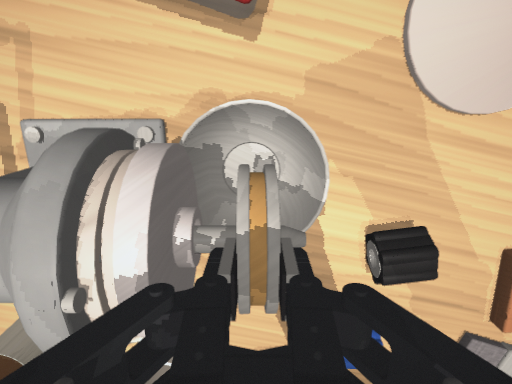

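```bash
python3 -m crank '[[[0,0,0.2],[0,0,0]],[[0,0,0],[0,0,0]]]' | grep -E 'tcp|contact'; python3 -m crank '[[[0,0,0.05],[0,0,0]],[[0,0,0],[0,0,0]],[[0,0,0],[0,0,0]]]' 3.8 && python3 -m crank '[[[0,0,-1],[0,0,0]],[[0,0,-3],[0,0,0]],[[0,0,-3],[0,0,0]],[[0,0,-1],[0,0,0]]]'>/dev/null;python3 go.py .5694 .3178 .1915 -1.3495; python3 snap.py w12; python3 - <<'E'
from h import *
print(monitor.get_obs()["joints"].round(2))
E
```

```text
tcp_pos: [0.5852, 0.2511, 0.1887]
contact_force: [0.9, 0.3, -2.9]
clock: 17.3
tcp_pos: [0.5855, 0.2514, 0.1888]
orientation: [-3.122, -0.347, -0.002]
contact_force: [-0.4, 0.3, -0.0]
grip_width: 0.0384
gripper_force: 0.0
t 17.7 tcp [0.5867 0.2522 0.2728] F [-0.2 -0.1 -0.7] w 0.0379
turn [-0.002 -0.006 -0.   ] shift after turn [-0.25 -6.78  8.13] world d [-1.7  6.6 -8.1]
[(-10, 1003), (-8, 1165), (-6, 416), (-4, 418), (-2, 464), (0, 518), (2, 334), (4, 328), (6, 115), (8, 360), (10, 379), (12, 357), (14, 364), (16, 342), (18, 342), (20, 1394), (22, 746), (24, 100), (26, 95), (28, 103), (30, 126), (32, 23), (58, 257), (60, 280), (62, 239), (64, 243), (66, 266), (68, 249), (70, 197), (72, 292), (74, 279), (76, 271)]
15 60 ztop 52.5 s 1/99% [15.2 59.8]
60 100 ztop 39.7 s 1/99% [60.4 77.9]
[-0.35  0.39 -0.21  1.59  0.09  1.16 -1.93]
```

```bash
python3 -m crank '[[[0,2,0],[0,0,0]],[[-0.2,1.2,0],[0,0,0]],[[0,0,3],[0,0,0]],[[0,0,3],[0,0,0]],[[0,0,2.8],[0,0,0]]]' 0 20 >/dev/null; python3 -m crank '[[[0,0,0],[0,0,0]],[[0,-0.6,0],[0,0,0]],[[0,-0.6,0],[0,0,0]],[[0,-0.6,0],[0,0,0]],[[0,-0.5,0],[0,0,0]]]'; python3 go.py .5694 .3178 .184 -1.3495;  python3 snap.py w13
```

```text
clock: 18.75
tcp_pos: [0.5854, 0.2429, 0.1814]
orientation: [-3.122, -0.347, -0.002]
contact_force: [0.0, -1.2, 0.5]
grip_width: 0.0
gripper_force: 0.8
t 18.75 tcp [0.5854 0.2429 0.1814] F [ 0.  -1.2  0.5] w 0.0
turn [-0.    -0.002  0.   ] shift after turn [ 0.08 -7.66 -0.26] world d [-1.6  7.5  0.3]
[(-10, 5167), (-8, 2532), (-6, 1369), (-4, 1060), (-2, 1832), (0, 1092), (2, 811), (4, 359), (6, 223), (8, 890), (10, 895), (12, 906), (14, 889), (16, 871), (18, 856), (20, 1484), (22, 6674), (24, 243), (26, 241), (28, 259), (30, 265), (32, 162), (38, 63), (40, 131), (42, 426), (44, 707), (46, 782), (48, 1094), (50, 892), (52, 907), (54, 762), (56, 560), (58, 646), (60, 547), (62, 1040), (64, 582), (66, 295), (68, 292), (70, 352), (72, 559), (74, 417), (76, 443), (78, 565), (80, 380), (82, 306), (84, 304), (86, 292), (88, 282), (90, 72), (92, 83), (94, 112), (96, 279), (98, 347), (100, 386), (102, 316), (104, 255), (106, 211), (108, 204), (110, 152), (112, 97), (114, 32)]
15 60 ztop 69.6 s 1/99% [15.4 59.5]
60 100 ztop 69.7 s 1/99% [60.3 99.6]
```

```bash
python3 -m crank '[[[0,-0.4,0],[0,0,0]],[[0,-0.3,0],[0,0,0]],[[0,-0.1,0],[0,0,0]],[[0,-0.1,0],[0,0,0]],[[0,0,0],[0,0,0]]]' | grep -E 'tcp|contact'; python3 -m crank '[[[0,-0.1,0],[0,0,0]],[[0,0,0],[0,0,0]]]' | grep -E 'tcp|contact'; python3 -m crank '[[[0,-0.1,0],[0,0,0]],[[0,0,0],[0,0,0]]]' | grep -E 'tcp|contact';python3 -m crank '[[[0,-0.1,0],[0,0,0]],[[0,0,0],[0,0,0]]]' | grep -E 'tcp|contact'
```

```text
tcp_pos: [0.5833, 0.2508, 0.1804]
contact_force: [0.0, -1.6, 2.3]
tcp_pos: [0.583, 0.2518, 0.1803]
contact_force: [-0.1, -1.4, 2.6]
tcp_pos: [0.5827, 0.2529, 0.1803]
contact_force: [1.3, -1.5, 1.6]
tcp_pos: [0.5826, 0.2536, 0.1803]
contact_force: [0.7, -2.4, 0.9]
```

```bash
for i in 1; do python3 -m crank '[[[0,-0.1,0],[0,0,0]],[[0,0,0],[0,0,0]]]' | grep -E 'tcp|contact'; python3 -m crank '[[[0,-0.1,0],[0,0,0]],[[0,0,0],[0,0,0]]]' | grep -E 'tcp|contact'; done; python3 -m crank '[[[0,1.2,0],[0,0,0]],[[0,2,-0.3],[0,0,0]],[[0,0,-3],[0,0,0]],[[0,0,-4],[0,0,0]],[[0,0,0],[0,0,0]]]' 8.5 | grep tcp; python3 snap.py w14
```

```text
tcp_pos: [0.5825, 0.2541, 0.1803]
contact_force: [0.6, -5.3, 4.1]
tcp_pos: [0.5825, 0.2542, 0.1804]
contact_force: [0.5, -6.5, 4.4]
tcp_pos: [0.5913, 0.2271, 0.2589]
[(-10, 2101), (-8, 961), (-6, 528), (-4, 444), (-2, 704), (0, 509), (2, 361), (4, 215), (6, 151), (8, 415), (10, 401), (12, 419), (14, 393), (16, 395), (18, 393), (20, 1025), (22, 1984), (24, 44), (32, 198), (34, 280), (36, 523), (38, 287), (40, 269), (42, 257), (44, 103), (46, 291), (48, 313), (50, 1431)]
15 60 ztop 52.3 s 1/99% [15.4 51.8]
```

```bash
python3 -m crank '[[[0,0,0],[0,0,-0.14]],[[0,0,0],[0,0,-0.142]],[[0,0,0],[0,0,-0.142]],[[0,0,0],[0,0,-0.142]],[[0,0,0],[0,0,-0.142]]]' >/dev/null; python3 -m crank '[[[0,0,0],[0,0,-0.142]],[[0,0,0],[0,0,-0.142]],[[0,0,0],[0,0,-0.142]],[[0,0,0],[0,0,-0.142]],[[0,0,0],[0,0,-0.142]]]' >/dev/null;python3 -m crank '[[[0,0,0],[0,0,-0.142]],[[0,0,0],[0,0,-0.142]],[[0,0,0],[0,0,0]]]'; python3 go.py .5334 .0795 .2 .36
```

```text
clock: 22.15
tcp_pos: [0.5881, 0.225, 0.2519]
orientation: [-1.793, -2.577, 0.001]
contact_force: [-0.8, 0.8, 0.3]
grip_width: 0.0851
gripper_force: 0.0
t 22.15 tcp [0.5881 0.225  0.2519] F [-0.8  0.8  0.3] w 0.0851
turn [-0.002 -0.002 -0.005] shift after turn [-11.69 -10.25   5.19] world d [ -5.5 -14.6  -5.2]
```

```bash
python3 - <<'E'
from h import *
for n in("w5","w7","w8","w9","w11","w12","w13","w14"):
    z=np.load(n+".npz"); W=world("wrist",z["d"],z).reshape(-1,3); p=z["p"].reshape(-1,3).max(1)
    k=W[(np.hypot(*(W[:,:2]-(.5334,.0795)).T)<.055)&(W[:,2]>.03)&(W[:,2]<.075)]
    if len(k)>200:
        hi=k[k[:,2]>np.percentile(k[:,2],99)-.012]; print(n,len(k),[np.round(v,1) for v in cv2.minAreaRect((k[:,:2]*1000).astype(np.float32))],"top",[np.round(v,1) for v in cv2.minAreaRect((hi[:,:2]*1000).astype(np.float32))],np.percentile(k[:,2],99).round(4))
E
```

```text
w5 2088 [array([534.3,  79.7]), array([63.5, 58.6]), np.float64(20.1)] top [array([535.1,  79.9]), array([40.4, 58.5]), np.float64(20.0)] 0.059
w7 3422 [array([534.7,  79.6]), array([63.5, 59.1]), np.float64(20.6)] top [array([534.6,  79.6]), array([40.6, 58.2]), np.float64(20.9)] 0.059
w8 3448 [array([534.8,  79.2]), array([63.3, 59.4]), np.float64(20.3)] top [array([534.9,  79.5]), array([41.4, 58.4]), np.float64(21.2)] 0.0589
w9 2117 [array([534.6,  79.5]), array([63.7, 59.3]), np.float64(21.0)] top [array([535. ,  79.9]), array([40.6, 58.5]), np.float64(19.9)] 0.0591
w11 3318 [array([534.4,  79.5]), array([63.5, 58.9]), np.float64(20.3)] top [array([535. ,  79.6]), array([40.6, 58.5]), np.float64(20.4)] 0.0589
w12 2109 [array([534.3,  79.1]), array([63.9, 59.5]), np.float64(20.3)] top [array([535.6,  79.6]), array([41.6, 59.4]), np.float64(21.1)] 0.0592
w13 3526 [array([534.7,  79.2]), array([63.4, 59.4]), np.float64(20.5)] top [array([534.6,  79.5]), array([41.7, 58.8]), np.float64(20.4)] 0.059
w14 2049 [array([534.3,  79.6]), array([63.7, 58.7]), np.float64(20.3)] top [array([534.6,  79.5]), array([40.7, 58.4]), np.float64(22.1)] 0.0589
```

```bash
python3 -m crank '[[[-3.9,-3.45,0],[0,0,-0.004]],[[-3.9,-3.4,1],[0,0,0]],[[-3.9,-3.4,1],[0,0,0]],[[0,0,3],[0,0,0]],[[0,0,0],[0,0,0]]]' >/dev/null; python3 -m crank '[[[0,0,0],[0,0,0]],[[0,0,0],[0,0,0]]]'; python3 go.py .5346 .0795 .008 .356
```

```text
clock: 22.85
tcp_pos: [0.537, 0.0881, 0.2055]
orientation: [1.79, 2.581, 0.003]
contact_force: [0.3, 0.4, 0.1]
grip_width: 0.085
gripper_force: 0.0
t 22.85 tcp [0.537  0.0881 0.2055] F [0.3 0.4 0.1] w 0.085
turn [ 0.002 -0.001  0.002] shift after turn [-0.72 -0.53 19.75] world d [ -0.2  -0.9 -19.7]
```

```bash
python3 -m crank '[[[-0.72,-0.5,3],[0,0,0]],[[0,0,4],[0,0,0]],[[0,0,4],[0,0,0]],[[0,0,3],[0,0,0]],[[0,0,0],[0,0,0]]]' >/dev/null; python3 -m crank '[[[0,0,0],[0,0,0]]]'; python3 go.py .5346 .0795 .008 .356
```

```text
clock: 23.45
tcp_pos: [0.535, 0.0789, 0.0653]
orientation: [1.791, 2.581, 0.002]
contact_force: [-0.6, 0.9, -0.6]
grip_width: 0.0849
gripper_force: 0.0
t 23.45 tcp [0.535  0.0789 0.0653] F [-0.6  0.9 -0.6] w 0.0849
turn [ 0.001 -0.     0.002] shift after turn [ 0.07 -0.02  5.73] world d [-0.   0.1 -5.7]
```

```bash
python3 -m crank '[[[0,0,2],[0,0,0]],[[0,0,2],[0,0,0]],[[0,0,1],[0,0,0]],[[0,0,0.7],[0,0,0]],[[0,0,0],[0,0,0]]]' && python3 -m crank '[[[0,0,0],[0,0,0]],[[0,0,0],[0,0,0]],[[0,0,0],[0,0,0]],[[0,0,0],[0,0,0]],[[0,0,0],[0,0,0]]]' 5.5 50; python3 go.py .5346 .0795 .008 .356
```

```text
clock: 23.95
tcp_pos: [0.5346, 0.0778, 0.0078]
orientation: [1.792, 2.58, 0.001]
contact_force: [-0.0, 0.3, -0.5]
grip_width: 0.085
gripper_force: 0.0
clock: 24.45
tcp_pos: [0.535, 0.0777, 0.0087]
orientation: [1.792, 2.579, 0.002]
contact_force: [-1.2, -0.0, 6.9]
grip_width: 0.0623
gripper_force: 52.8
t 24.45 tcp [0.535  0.0777 0.0087] F [-1.2 -0.   6.9] w 0.0623
turn [0.002 0.001 0.   ] shift after turn [0.18 0.03 0.07] world d [-0.   0.2 -0.1]
```

```bash
python3 -m crank '[[[0,0,-1],[0,0,0]],[[0,0,-3],[0,0,0]],[[0,0,-4],[0,0,0]],[[0,0,-4],[0,0,0]],[[0,0,-2.2],[0,0,0.1]]]' >/dev/null; python3 -m crank '[[[0,0,0],[0,0,0.035]],[[0,0,0],[0,0,0]],[[0,0,0],[0,0,0]]]';python3 go.py .6039 .1646 .150 .2213
```

```text
clock: 25.25
tcp_pos: [0.5336, 0.0773, 0.1494]
orientation: [-1.961, -2.454, 0.001]
contact_force: [-0.1, -0.4, -1.7]
grip_width: 0.0625
gripper_force: 55.2
t 25.25 tcp [0.5336 0.0773 0.1494] F [-0.1 -0.4 -1.7] w 0.0625
turn [-0.001  0.     0.001] shift after turn [ 6.97  8.77 -0.06] world d [7.  8.7 0.1]
```

```bash
python3 -m crank '[[[0,3,0],[0,0,0]],[[0,3,0],[0,0,0]],[[2,2.77,0],[0,0,0]],[[3,0,0],[0,0,0]],[[1.97,0,0],[0,0,0]]]' >/dev/null; python3 -m crank '[[[0,0,0],[0,0,0]],[[0,0,0],[0,0,0]],[[0,0,0],[0,0,0]]]';python3 go.py .6039 .1646 .150 .2213
python3 - <<'E'
from h import *
o=monitor.get_obs(); p,d=optics.grab_frame("wrist"); q,e=optics.grab_frame("scene")
cv2.imwrite("pics/k1.png",np.hstack([cv2.resize(p[:,:,::-1],(400,300)),cv2.resize(q[150:240,260:380,::-1],(400,300))]))
a=np.array([np.cos(1.7921),np.sin(1.7921),0]); n=np.array([a[1],-a[0],0]); m=np.array([.5694,.3178,.1703])
for nm,dd in(("wrist",d),("scene",e)):
    W=world(nm,dd,o).reshape(-1,3)-m; W=W[~np.isnan(W).any(1)]; s,l,z=-(W@a)*1e3,W@n*1e3,W[:,2]*1e3
    k=(s>112)&(s<200)&(abs(l)<28)&(abs(z)<40); print(nm,k.sum(),"s",np.percentile(s[k],[1,99]).round(1),"z top",np.percentile(z[k],[95,99]).round(1))
    k=k&(z>20)&(s>135)&(s<145); print(" l of top",np.percentile(l[k],[2,50,98]).round(1) if k.any() else 0)
E
```

```text
clock: 26.05
tcp_pos: [0.6044, 0.163, 0.1488]
orientation: [1.964, 2.452, -0.002]
contact_force: [0.4, 0.3, -0.9]
grip_width: 0.0621
gripper_force: 55.3
t 26.05 tcp [0.6044 0.163  0.1488] F [ 0.4  0.3 -0.9] w 0.0621
turn [-0.001  0.001 -0.001] shift after turn [ 0.17 -0.01 -0.12] world d [-0.1  0.2  0.1]
wrist 18844 s [127.2 180.1] z top [27.6 28.2]
 l of top [-17.8   0.6  18.8]
scene 272 s [148.1 186.9] z top [27.6 28.9]
 l of top 0
```

View pics/k1.png

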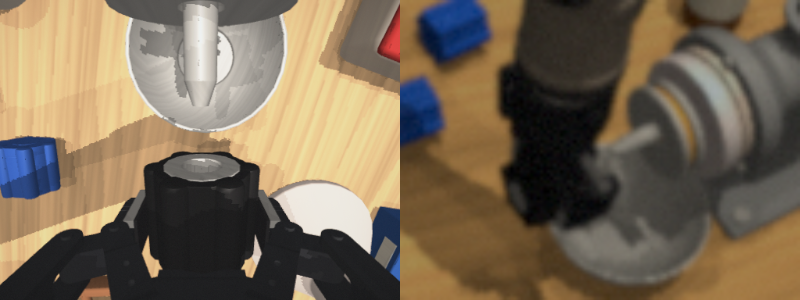

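The knob's mouth at (200,165) is in line with the shaft tip at (203,105), and burr and bearing sit flush in the right half. Now I'll thread it on.

```bash
python3 -m crank '[[[1,0,-0.15],[0,0,0]],[[1.5,0,0],[0,0,0]],[[0.5,0,0],[0,0,0]],[[0.5,0,0],[0,0,0]],[[0.5,0,0],[0,0,0]]]'|grep -E 'tcp|contact'; python3 -m crank '[[[0.6,0,0],[0,0,0]],[[0.6,0,0],[0,0,0]],[[0.6,0,0],[0,0,0]],[[0,0,0],[0,0,0]]]' |grep -E 'tcp|contact'; python3 go.py .5694 .3178 .1503 .2213
```

```text
tcp_pos: [0.5954, 0.2044, 0.1508]
contact_force: [0.2, 0.2, -1.6]
tcp_pos: [0.5912, 0.2228, 0.1509]
contact_force: [0.6, -0.9, -1.3]
t 27.05 tcp [0.5912 0.2228 0.1509] F [ 0.6 -0.9 -1.3] w 0.0622
turn [ 0.    -0.001  0.002] shift after turn [ 9.74 -0.04  0.06] world d [-2.2  9.5 -0.1]
```

```bash
python3 -m crank '[[[0.5,0,0],[0,0,0]],[[0.5,0,0],[0,0,0]],[[0.2,0,0],[0,0,0]],[[0,0,0],[0,0,0]]]' |grep -E 'tcp|contact'; python3 -m crank '[[[0.1,0,0],[0,0,0]],[[0.05,0,0],[0,0,0]],[[0,0,0],[0,0,0]]]' |grep -E 'tcp|contact'; python3 go.py .5694 .3178 .1503 .2213
```

```text
tcp_pos: [0.5888, 0.2337, 0.1508]
contact_force: [0.4, -0.1, -0.9]
tcp_pos: [0.5887, 0.2345, 0.1509]
contact_force: [-0.5, -0.4, -1.0]
t 27.75 tcp [0.5887 0.2345 0.1509] F [-0.5 -0.4 -1. ] w 0.0622
turn [0. 0. 0.] shift after turn [ 8.55 -0.05  0.06] world d [-1.9  8.3 -0.1]
```

```bash
python3 -m crank '[[[0,0,0.12],[0,0,0]],[[0,0,0.1],[0,0,0]],[[0,0,0],[0,0,0]]]' |grep -E 'tcp|contact'; python3 -m crank '[[[0.1,0,0],[0,0,0]],[[0,0,0],[0,0,0]]]' |grep -E 'tcp|contact';python3 -m crank '[[[0.1,0,0],[0,0,0]],[[0,0,0],[0,0,0]]]' |grep -E 'tcp|contact';python3 -m crank '[[[0.1,0,0],[0,0,0]],[[0,0,0],[0,0,0]]]' |grep -E 'tcp|contact'
```

```text
tcp_pos: [0.5885, 0.2344, 0.1484]
contact_force: [-0.0, -0.1, -1.5]
tcp_pos: [0.5884, 0.2357, 0.1487]
contact_force: [1.1, -0.6, -1.5]
tcp_pos: [0.5881, 0.2368, 0.1487]
contact_force: [0.6, 0.8, -1.1]
tcp_pos: [0.5881, 0.2372, 0.1486]
contact_force: [0.2, -1.3, -1.1]
```

```bash
python3 -m crank '[[[0.1,0,0],[0,0,0]],[[0,0,0],[0,0,0]]]' |grep -E 'tcp|contact'; python3 -m crank '[[[0.1,0,0],[0,0,0]],[[0,0,0],[0,0,0]]]' |grep -E 'tcp|contact';python3 -m crank '[[[0.1,0,0],[0,0,0]],[[0,0,0],[0,0,0]]]' |grep -E 'tcp|contact'
```

```text
tcp_pos: [0.5881, 0.2373, 0.1486]
contact_force: [0.5, -3.8, 0.5]
tcp_pos: [0.5881, 0.2373, 0.1486]
contact_force: [-0.2, -7.9, 0.3]
tcp_pos: [0.588, 0.2373, 0.1485]
contact_force: [0.4, -7.7, 1.6]
```

```bash
python3 -m crank '[[[-0.1,0,0.15],[0,0,0]],[[-0.05,0,0],[0,0,0]],[[0,0,0],[0,0,0]]]' |grep -E 'tcp|contact'; python3 -m crank '[[[0,0,0],[0,0,0]],[[0,0,0],[0,0,0]],[[0,0,0],[0,0,0]],[[0,0,0],[0,0,0]]]' 8.5 ; python3 -m crank '[[[0,0,-1],[0,0,0]],[[0,0,-3],[0,0,0]],[[0,0,-4],[0,0,0]],[[0,0,-4],[0,0,0]],[[0,0,-2],[0,0,0]]]' |grep -E 'tcp|contact';python3 -m crank '[[[-4,0,0],[0,0,0]],[[-4,0,0],[0,0,0]],[[-1,0,0],[0,0,0]],[[0,0,0],[0,0,0]]]' |grep -E 'tcp|contact'
python3 snap.py w20; python3 - <<'E'
from h import *
z=np.load("w20.npz"); p=z["p"]; t,d=optics.grab_frame("top")
cv2.imwrite("pics/end.png",np.hstack([cv2.resize(p[:,:,::-1],(400,300)),cv2.resize(t[130:220,110:230,::-1],(400,300),interpolation=cv2.INTER_CUBIC)]))
W=world("wrist",z["d"],z).reshape(-1,3)-[.5694,.3178,.1703]; W=W[~np.isnan(W).any(1)]; a=np.array([np.cos(1.7921),np.sin(1.7921),0]); n=np.array([a[1],-a[0],0])
s,l=-(W@a)*1e3,W@n*1e3
k=(abs(l)<30)&(abs(W[:,2])<.06)&(s>-5)&(s<125); h,e=np.histogram(s[k],np.arange(-5,126,3)); print([(int(x),int(c)) for x,c in zip(e,h)]); k&=s>60; print("knob s",np.percentile(s[k],[1,99]).round(1),"ztop",(np.percentile(W[k,2],99)*1e3).round(1))
E
```

```text
tcp_pos: [0.5883, 0.2373, 0.1473]
contact_force: [0.4, -5.8, 1.6]
clock: 29.95
tcp_pos: [0.5875, 0.2397, 0.1473]
orientation: [-1.961, -2.454, -0.001]
contact_force: [0.4, 0.3, -0.4]
grip_width: 0.0848
gripper_force: 0.0
tcp_pos: [0.5887, 0.2402, 0.2922]
contact_force: [0.6, 0.3, 0.2]
tcp_pos: [0.6082, 0.1486, 0.2877]
contact_force: [-0.1, -0.9, -0.4]
[(20, 96), (32, 73), (34, 162), (36, 670), (38, 369), (40, 329), (42, 321), (44, 148), (46, 331), (48, 361), (50, 659), (52, 654), (54, 236), (56, 258), (58, 243), (60, 245), (62, 244), (64, 243), (66, 240), (68, 237), (70, 229), (72, 236), (74, 230), (76, 230), (78, 232), (80, 233), (82, 225), (84, 226), (86, 226), (88, 198), (90, 206), (92, 228), (94, 210), (96, 234), (98, 224), (100, 213), (102, 194), (104, 212), (106, 219), (108, 162)]
15 60 ztop 39.7 s 1/99% [21.7 59.6]
60 100 ztop 27.6 s 1/99% [60.3 99.8]
[(-5, 0), (-2, 0), (1, 0), (4, 0), (7, 0), (10, 0), (13, 0), (16, 0), (19, 0), (22, 0), (25, 0), (28, 0), (31, 11), (34, 215), (37, 648), (40, 438), (43, 284), (46, 421), (49, 670), (52, 590), (55, 361), (58, 352), (61, 359), (64, 349), (67, 349), (70, 332), (73, 340), (76, 326), (79, 345), (82, 305), (85, 352), (88, 309), (91, 302), (94, 328), (97, 312), (100, 295), (103, 294), (106, 289), (109, 79), (112, 0), (115, 0), (118, 0), (121, 0)]
knob s [ 60.4 109.2] ztop 27.3
```

View pics/end.png

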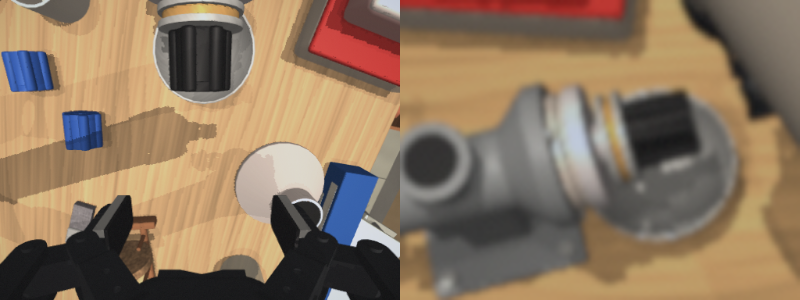

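All parts sit home: knob end at about 109.5 mm, bearing 32–52 mm. The picture shows no gap at (200,20). I'll add one gentle nudge on the knob's closed end to make sure.

```bash
python3 -m crank '[[[0,0,4],[0,0,0]],[[0,0,4],[0,0,0]],[[0,0,4],[0,0,0]],[[2,0,1.8],[0,0,0]],[[0,0,0],[0,0,0]]]' 0 20|grep -E 'tcp|contact'; python3 -m crank '[[[2,0,0],[0,0,0]],[[0.5,0,0],[0,0,0]],[[0.2,0,0],[0,0,0]],[[0,0,0],[0,0,0]]]'|grep -E 'tcp|contact'; python3 go.py .5694 .3178 .15 .2213
```

```text
tcp_pos: [0.5994, 0.1754, 0.1463]
contact_force: [0.6, 0.5, 0.9]
tcp_pos: [0.5976, 0.1973, 0.1502]
contact_force: [0.1, 0.3, 0.1]
t 31.85 tcp [0.5976 0.1973 0.1502] F [0.1 0.3 0.1] w -0.0004
turn [ 0.002 -0.     0.   ] shift after turn [12.38 -0.11  0.02] world d [-2.8 12.1 -0. ]
```

```bash
python3 -m crank '[[[0.15,0,0],[0,0,0]],[[0,0,0],[0,0,0]]]'|grep -E 'tcp|contact'; python3 -m crank '[[[0.1,0,0],[0,0,0]],[[0,0,0],[0,0,0]]]'|grep -E 'tcp|contact'; python3 -m crank '[[[0.1,0,0],[0,0,0]],[[0,0,0],[0,0,0]]]'|grep -E 'tcp|contact'; python3 -m crank '[[[0.1,0,0],[0,0,0]],[[0,0,0],[0,0,0]]]'|grep -E 'tcp|contact'
```

```text
tcp_pos: [0.5973, 0.1977, 0.1495]
contact_force: [0.3, -1.9, 0.1]
tcp_pos: [0.5972, 0.1976, 0.1493]
contact_force: [1.6, -4.4, 2.1]
tcp_pos: [0.5972, 0.1976, 0.1493]
contact_force: [1.1, -6.1, 2.5]
tcp_pos: [0.5972, 0.1976, 0.1492]
contact_force: [1.3, -9.0, 3.7]
```

It's seated: the tool doesn't move while the force rises to 9 N. I'll retreat, check and hand in.

```bash
python3 -m crank '[[[-1,0,0],[0,0,0]],[[-3,0,0],[0,0,0]],[[-3,0,0],[0,0,0]],[[-1,0,-3],[0,0,0]],[[0,0,-4],[0,0,0]]]'|grep -E 'tcp|contact'; python3 -m crank '[[[0,0,-4],[0,0,0]],[[0,0,-1],[0,0,0]],[[0,0,0],[0,0,0]]]'|grep -E 'clock|contact'; python3 snap.py w21 && python3 -c "
from bench import r
print(r.hand_in())"
```

```text
tcp_pos: [0.6127, 0.1199, 0.2174]
contact_force: [0.2, 0.5, 1.0]
clock: 33.45
contact_force: [0.1, -0.4, -0.1]
[(50, 39), (56, 46), (58, 86), (60, 105), (62, 284), (64, 297), (66, 309), (68, 305), (70, 302), (72, 302), (74, 297), (76, 294), (78, 296), (80, 281), (82, 277), (84, 292), (86, 280), (88, 270), (90, 295), (92, 274), (94, 270), (96, 267), (98, 274), (100, 260), (102, 258), (104, 256), (106, 270), (108, 352)]
15 60 ztop 14.6 s 1/99% [51.4 60. ]
60 100 ztop 27.8 s 1/99% [61.2 99.6]
the job is handed in; nothing more can be done
None
```

The mill is back together and handed in at about 33.5 s: burr (stone side to the mill), bearing and black knob all went on in order and measured fully home, nothing was dropped, and no bystander was knowingly touched, though I didn't re-measure their positions at the end.

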